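# Key a microphone battery pack into its charger and latch it

## Robot

A 7-joint arm with a two-finger parallel gripper is mounted at the origin on the work surface. World frame = base frame: x ahead of the robot, y to its left, z up, the work surface at z = 0. Lengths are in m, angles in rad, forces in N, time in s.
With the tool pointing down it reaches from about 0.35 to 0.9 m from the base axis. Payload 7.2 kg.
Tool frame: the origin (TCP) lies midway between the tips of the shut fingers; the grasp point (between the pads) lies 19 mm behind it; z points along the fingers, y is the direction in which the jaws open and shut (so a half turn about z gives the same grasp; the last joint's range is limited). The gripper opens to 85 mm and grips with 20 to 120 N. Pads are 22 mm wide; open, the fingers measure 114 mm over their backs; the gripper's body (76 mm by 85 mm) begins 54 mm behind the grasp point. The pads swing forward as they close: fully open they stand 13 mm farther back than shut.
Start: joints at [-1.322, 0.411, -0.013, 1.596, 0.006, 1.134, -0.082], TCP at [0.195, 0.594, 0.231] pointing down, gripper open.
Joint ranges: [-2.95, 2.95], [-0.29, 1.99], [-1.47, 1.44], [0.14, 2.54], [-1.03, 4.17], [0.13, 1.85], [-2.86, 2.86]. Speed limits (rad/s): [2.39, 2.39, 3.01, 3.01, 3.14, 3.14, 3.14].

## Interface

Orientations are given as a unit quaternion [w, x, y, z].
In Python, from plant import bot gives the robot as it stands.
- The arm moves only by the tool move_arm, never from a script. Its argument "targets" is a list of rows, each a list of 7 numbers: the shift along the tool's x, y, z in cm, then the turn, a rotation vector about the tool's x, y, z in degrees, then the opening, from 0 (shut) to 1 (fully open). In form: [[x, y, z, wx, wy, wz, gripper], ...]. A call has 1 to 8 rows; each row is the pose to reach, as a shift and turn from the pose commanded when the call began, along the tool's axes at that moment; what a row does not reach only later rows make up. A row lasts 1/12 s, in which the tool goes at most 41.7 mm and 7.16 degrees, less where a joint would pass 70% of its speed; a pose out of reach is approached as far as the arm can. A call with a gripper value outside its range is refused whole. The fingers move at their own pace and stop on an object; "squeeze" is the grip in N (left out, the last holds). Time passes only in rows, so rows that repeat a pose let the fingers close. It gives the time, the measured TCP pose, the force and the opening at its end, in the units of the state.
- bot.get_state(): the state, without advancing time (a new reading comes with each control period).
- bot.snapshot(name): name is "scene" or "top" or "wrist"; returns a dict with "img" (400x640x3 uint8, red, green, blue), "mtx" (3x3 intrinsics, pixels), "rvec" (rotation vector, rad) and "tvec" (3), from world to camera coordinates, as OpenCV has them. Camera axes: x right, y down, z forward; pixel columns grow to the right and rows downward; lengths in m; the calibration is good to about 2 mm. A picture is of the moment at which its call begins. There is no depth.
- bot.finish_job(): hands the job in, once; it reports no verdict.
The state is a dict: "time": time; "joint_positions": joint angles; "dq": joint speeds; "effort": joint torques, N m; "tcp_pos": TCP position; "ee_rot": TCP orientation; "wrist_force": force on the tool from outside, world axes, zero at the start; "torque": the same for the moment, N m; "width": finger opening in m.
Only numpy, scipy, OpenCV 4.12 (cv2) and the standard library are available. Lean on these libraries where they do the work, as an engineer would, in place of code of your own. Each camera call takes 0.05 s, during which the arm holds its last target.

## Task

Put the blue battery pack upright into the round well of the grey charger: with light pressure, turn it until its notch finds the rib hidden at an unknown angle in the well, and lower it fully home without forcing it (keep every push or knock on the charger below 30 N). Then slide the orange latch all the way towards the pack to lock it in, let go, and leave everything else on the table where it is.

Things in the scene. Friction and masses are not known exactly. Their poses are not given: they have to be found in the camera images.
- pack_mid (a point): Centre of the loose blue battery pack, half-way up its 60 mm height; it stands upright, z up, 0.1 to 0.2 kg. Lower half: round blue body, 44 mm in diameter, 30 mm high. Upper half: white bar grip centred on the axis, 26 mm long along x, 12 mm thick along y, 30 mm high. So this point is at the foot of the bar, level with the body's flat top (the shoulder).
- pack_notch (a point): Outer edge of the pack's only notch, half-way up its blue part, 22 mm along +x from the pack's axis, 15 mm below its centre. The notch is 7.5 mm wide, 9 mm deep and runs the body's whole height.
- well (a point): Centre of the mouth of the charger's round well, level with the charger's flat top, 45 mm above the table. The well is 48 mm in diameter, lined by a black collar. x points away from the latch, z up. The charger is fixed, a grey block reaching 79 mm from here on the -x side, 51 mm on the +x side and 56 mm on each y side.
- well_floor (a point): Centre of the well's flat rigid floor, 31.5 mm below the mouth; same axes. A yellow rib stands on the collar's wall, 6 mm wide, reaching 9 mm inwards, from the floor to 8 mm below the mouth; rigid, it does not turn. Its direction from the well's centre is NOT measured: any angle within 0.75 rad either side of +x (of these axes).
- rib_level (a point): Point on the well's axis level with the rib's flat top, 8 mm below the mouth. A pack turned more than about 0.1 rad away from the rib's direction comes to rest here, its foot on the rib; with the notch over the rib it goes on down to the floor, its shoulder then 1.5 mm below the charger's top.
- latch (a joint): Travel of the latch on the charger's top, m: near 0 open, 0.015 closed (end stop). It slides along the well's +x axis, towards the well, with about 2 N of friction, and stays where left. Its steel plate, 30 mm wide, top face 6 mm above the charger, covers the edge of the seated pack when closed and clears its bar; a pack not home blocks it.
- latch_tab (a point): Centre of the latch's upright orange tab: 10 mm thick along the slide, 26 mm wide, reaching from 4 to 28 mm above the charger's top. 55 mm from the well's centre on the -x side when the latch reads 0; same axes as the well. Flat charger top lies behind it.
- mic_a_mid (a point): Bystander: middle of a black handheld microphone lying on the table, 250 mm long (along x), 50 mm at its head.
- mic_b_mid (a point): Bystander: middle of a second microphone like the first.
- spare_center (a point): Bystander: centre of a plain black round cell standing upright, 34 mm in diameter, 50 mm high.
- bottle_mid (a point): Bystander: centre of a drink bottle standing upright, 67 mm in diameter, 188 mm high.
- mouse_mid (a point): Bystander: centre of a black computer mouse, 105 mm long, 60 mm wide, 30 mm high.
- book_mid (a point): Bystander: centre of a book lying flat, 200 by 140 by 18 mm.
- pen_mid (a point): Bystander: middle of a blue and white pen lying on the table, 130 mm long, 8 mm thick.
Mind the look-alikes: they are no part of the job. Of the things shaped like the part that bears pack_mid, the blue one is meant.

How it is judged:
On the way, in this order (a step that is already met when the one before it is completed fails the run):
1. the pack is keyed and home in the well, the latch still open (z of pack_mid in the frame of well between -0.005 and 0.0005 m and horizontal distance between pack_mid and well below 0.004 m and angle between pack_mid's own z axis and vertical below 0.06 rad and value of joint latch below 0.006 m), for 0.2 s.
2. the latch is slid closed over the pack (z of pack_mid in the frame of well between -0.005 and 0.0005 m and horizontal distance between pack_mid and well below 0.004 m and angle between pack_mid's own z axis and vertical below 0.06 rad and value of joint latch above 0.012 m), for 0.2 s.
At the end, for the whole second after the job is handed in: The pack stands home in the well, its shoulder (the pack's middle) no higher than 0.5 mm above the charger's top (fully home is 1.5 mm below it), within 4 mm of the well's axis, tilted less than 0.06 rad and at rest; the latch reads more than 0.012 (closed is 0.015) (all of step 2 and linear speed of pack below 0.02 m/s); the robot touches nothing.
It fails at once if the pack is pushed or knocked against the charger with more than 30 N (contact force between pack and charger above 30 N).
It fails at once if a bystander is moved by more than 20 mm (distance of any of mic_a_mid, mic_b_mid, spare_center, bottle_mid, mouse_mid, book_mid, pen_mid from where it was at the start of the episode above 0.02 m).
It also fails if it takes over 72 s, if anything falls off the work surface, if the arm or the gripper's body presses on something with over 40 N, if the wrist force passes 120 N, or if a joint passes its speed limit or range.

## Working session

There is one attempt and no reset: what is moved stays moved. The work goes in short steps, Python scripts to look and compute and a tool call to move; the robot and the scene stay as the last step left them, time stands still between calls to the robot, and variables do not carry over. Pictures are saved under pics/ and viewed, and the job is handed in when it is done.

Besides the shell and the picture viewer there is one more tool, called after "Emit:" by a JSON object that holds its "api" and its "payload". move_arm: Moves the arm, as the interface text tells. Its arguments: {"type":"object","properties":{"targets":{"type":"array"},"squeeze":{"type":"number"}},"required":["targets"]}

```bash
ls; mkdir -p pics; python3 - <<'E'
from plant import bot
import cv2, pickle
print(bot.get_state())
d={}
for n in ["scene","top","wrist"]:
    s=bot.snapshot(n); d[n]=s
    cv2.imwrite(f"pics/{n}0.png",s["img"][:,:,::-1]); print(n,s["mtx"],s["rvec"],s["tvec"])
pickle.dump(d,open("s0.pkl","wb"))
E
```

```text
pics
{'time': 0.0, 'joint_positions': array([-1.32220676,  0.41194141, -0.01273709,  1.59704402,  0.00560561,
        1.13431053, -0.08220081]), 'dq': array([-0.00092446,  0.00054491, -0.00064351,  0.00042669,  0.00323856,
       -0.00017212,  0.00133031]), 'effort': array([ 8.22865786e-04, -6.00638866e+01,  6.82487134e-01, -2.99395198e+01,
        1.37704384e-02,  1.10713442e-02,  1.36894775e-05]), 'tcp_pos': array([0.19456957, 0.59341372, 0.23042709]), 'ee_rot': array([-7.52053730e-05,  1.57708947e-01,  9.87485287e-01, -8.30412514e-04]), 'wrist_force': array([-0.26572025, -0.68642084,  0.18991727]), 'torque': array([ 0.0055807 , -0.0401976 , -0.04953061]), 'width': 0.08544104285594603}
scene [[429.39831502   0.         321.45381524]
 [  0.         429.39831502 198.00316789]
 [  0.           0.           1.        ]] [ 1.19523215  2.21005557 -1.07838429] [ 0.29226563 -0.21633926  1.53535851]
top [[520.69005391   0.         309.24632248]
 [  0.         520.69005391 189.9721216 ]
 [  0.           0.           1.        ]] [ 2.22933196 -2.1728762   0.08644082] [-0.02193939  0.53488773  1.76245753]
wrist [[356.10788119   0.         323.12956089]
 [  0.         356.10788119 194.22428591]
 [  0.           0.           1.        ]] [-2.33293202 -1.68757112 -0.2628526 ] [-0.62480741 -0.03713162  0.38047851]
```

View pics/scene0.png

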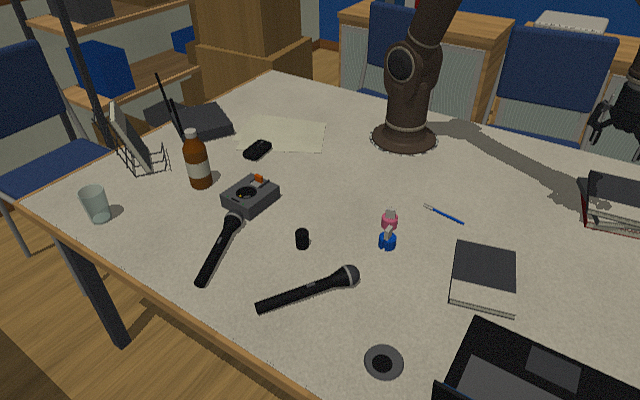

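View pics/top0.png

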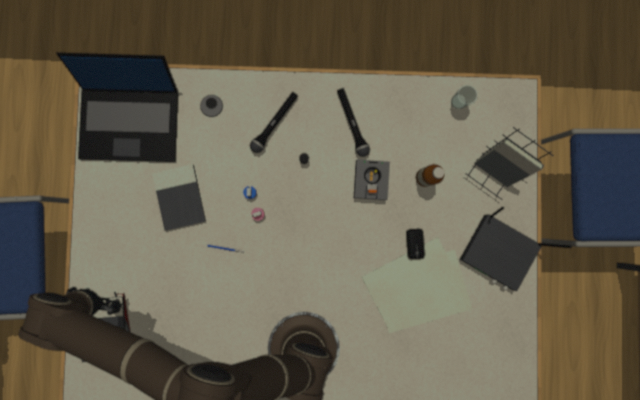

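View pics/wrist0.png

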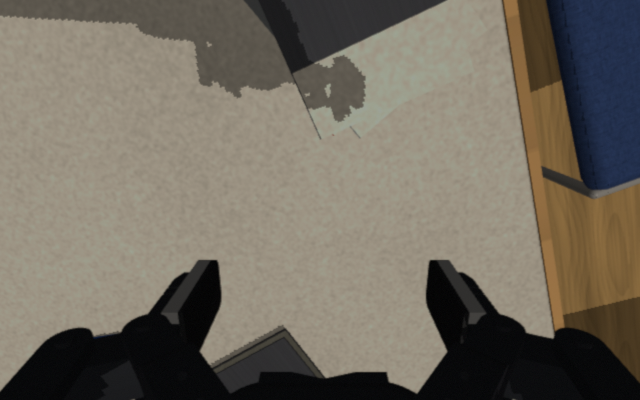

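The scene view shows two packs. The blue one is at scene (388,238) and top (250,193). A pink/red look-alike is at scene (389,218) and top (258,215). Other things that could be confused are the black spare cell at top (304,158) and the blue pen at top (222,248). The blue pack fits the description, so I'll check it in a close crop. The charger is at top (371,181), with the orange latch tab on the side nearer the robot.

```bash
cat > h.py <<'E'
import numpy as np, cv2, pickle
from scipy.spatial.transform import Rotation as R
def cam(s):
    M=cv2.Rodrigues(np.array(s["rvec"],float))[0]; return M,np.array(s["tvec"],float).ravel(),np.array(s["mtx"])
def ray(s,u,v,z):
    M,t,K=cam(s); d=M.T@np.linalg.solve(K,[u,v,1.]); c=-M.T@t
    return c+d*(z-c[2])/d[2]
def proj(s,p):
    return cv2.projectPoints(np.array([p],float),np.array(s["rvec"]),np.array(s["tvec"]),s["mtx"],None)[0].ravel()
def rot(q): return R.from_quat([q[1],q[2],q[3],q[0]])
def crop(s,x0,y0,x1,y1,k,name):
    cv2.imwrite(name,cv2.resize(s["img"][y0:y1,x0:x1,::-1],None,fx=k,fy=k,interpolation=cv2.INTER_CUBIC))
E
python3 - <<'E'
from h import *
d=pickle.load(open("s0.pkl","rb"))
a=cv2.resize(d["scene"]["img"][195:265,360:430,::-1],None,fx=5,fy=5,interpolation=cv2.INTER_CUBIC)
b=cv2.resize(d["top"]["img"][170:240,225:295,::-1],None,fx=5,fy=5,interpolation=cv2.INTER_CUBIC)
c=cv2.resize(d["top"]["img"][150:210,340:400,::-1],None,fx=4,fy=4,interpolation=cv2.INTER_CUBIC)
e=cv2.resize(d["scene"]["img"][165:225,215:290,::-1],None,fx=4,fy=4,interpolation=cv2.INTER_CUBIC)
o=np.zeros((600,720,3),np.uint8);o[:350,:350]=a;o[:350,355:705]=b;o[355:595,:240]=c;o[355:595,355:655]=e
cv2.imwrite("pics/crops.png",o)
print(ray(d["top"],250,193,.03),ray(d["top"],258,215,.03),ray(d["top"],372,175,.045))
E
```

```text
[0.51893902 0.19195929 0.03      ] [0.44540143 0.16270172 0.03      ] [ 0.58968775 -0.21804036  0.045     ]
```

View pics/crops.png

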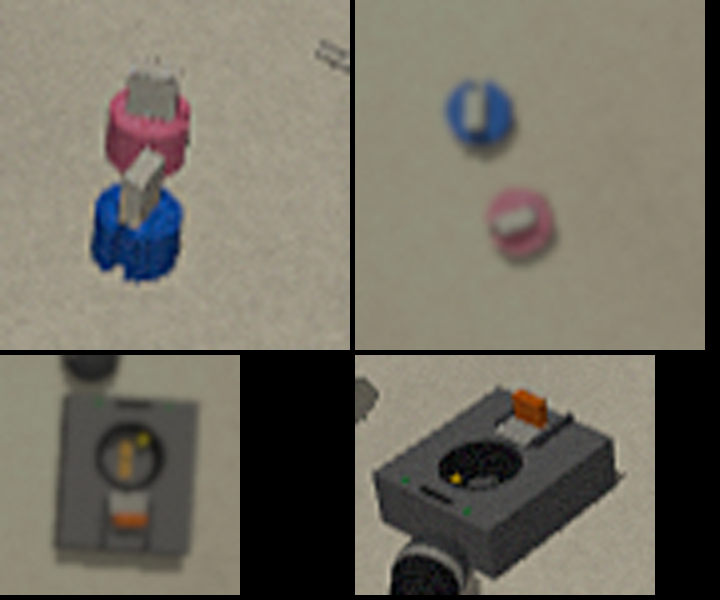

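The crop confirms the choice: blue body, white bar running almost along world x, notch on the far (+x) side. The yellow rib also shows in the well, at about crop (143,440), on the far-right side. I'll measure everything more finely and plan the hover.

```bash
cat >> h.py <<'E'
def delta(st,p,yaw,base=None):
    """tool x axis at heading yaw (world), z down. returns shift in tool cm, rotvec deg"""
    r=rot(st["ee_rot"]); x=np.array([np.cos(yaw),np.sin(yaw),0]); z=np.array([0,0,-1.]); y=np.cross(z,x)
    T=R.from_matrix(np.array([x,y,z]).T)
    dl=r.inv().apply(np.array(p)-st["tcp_pos"])*100; w=(r.inv()*T).as_rotvec(degrees=True)
    return np.round(dl,2),np.round(w,2)
E
python3 - <<'E'
from h import *
from plant import bot
d=pickle.load(open("s0.pkl","rb")); st=bot.get_state()
r=rot(st["ee_rot"]); print(r.as_matrix().round(3))
s=d["wrist"];M,t,K=cam(s); c=-M.T@t
print("cam in tool",r.inv().apply(c-st["tcp_pos"]), "axes in tool", (r.as_matrix().T@M.T).round(3))
# colours in top
t=d["top"]; im=t["img"]; hsv=cv2.cvtColor(im,cv2.COLOR_RGB2HSV)
def cen(mask,x0,y0,x1,y1):
    m=np.zeros(mask.shape,bool); m[y0:y1,x0:x1]=mask[y0:y1,x0:x1]; v,u=np.nonzero(m); return u.mean(),v.mean(),len(u)
H,S,V=hsv[...,0],hsv[...,1],hsv[...,2]
b=cen((H>100)&(H<125)&(S>110),235,178,270,205); print("blue",b,ray(t,b[0],b[1],.03))
o=cen((H>3)&(H<17)&(S>150)&(V>110),355,180,390,200); print("or",o,ray(t,o[0],o[1],.07))
y=cen((H>20)&(H<32)&(S>150)&(V>120),360,160,385,190); print("ye",y,ray(t,y[0],y[1],.037))
print(delta(st,[.60,.19,.25],np.pi))
E
```

```text
[[-0.95   0.311 -0.   ]
 [ 0.311  0.95  -0.001]
 [-0.    -0.001 -1.   ]]
cam in tool [ 0.07945375  0.00018001 -0.14301484] axes in tool [[-0.002 -0.953 -0.304]
 [ 1.    -0.002  0.001]
 [-0.001 -0.304  0.953]]
blue (np.float64(250.65454545454546), np.float64(193.05454545454546), 55) [0.51881222 0.18974727 0.03      ]
or (np.float64(372.0), np.float64(190.5), 14) [ 0.53579783 -0.21547624  0.07      ]
ye (np.float64(nan), np.float64(nan), 0) [nan nan nan]
(array([-51.09, -25.72,  -1.9 ]), array([-7.000e-02, -1.000e-02, -1.815e+01]))<stdin>:10: RuntimeWarning: Mean of empty slice.
  ret = ret.dtype.type(ret / rcount)
```

```bash
python3 - <<'E'
from h import *
from plant import bot
st=bot.get_state()
print(delta(st,[.53,.19,.21],np.pi))
E
```

```text
(array([-44.44, -27.9 ,   2.1 ]), array([-7.000e-02, -1.000e-02, -1.815e+01]))
```

Emit:
{"api": "move_arm", "payload": {"targets": [[-3.5,-2.2,0,0,0,-2,1],[-7,-4.4,0,0,0,-4,1],[-10.5,-6.6,0,0,0,-6,1],[-14,-8.8,0,0,0,-8,1],[-17.5,-11,0,0,0,-10,1],[-21,-13.2,0,0,0,-12,1],[-24.5,-15.4,0,0,0,-14,1],[-28,-17.6,0,0,0,-16,1]], "squeeze": 30}}

```text
time: 0.82
tcp_pos: [0.4068, 0.3376, 0.2313]
ee_rot: [-0.0, 0.018, 1.0, 0.0]
wrist_force: [0.2, 0.8, 0.3]
width: 0.0857
```

```bash
python3 - <<'E'
from h import *
from plant import bot
st=bot.get_state()
print(delta(st,[.53,.19,.21],np.pi))
E
```

```text
(array([-12.84, -14.31,   2.13]), array([ 0.  , -0.  , -2.05]))
```

Emit:
{"api": "move_arm", "payload": {"targets": [[-2.7,-3,0.5,0,0,-1,1],[-5.4,-6,1,0,0,-2,1],[-8,-9,1.5,0,0,-2,1],[-10.6,-12,2.1,0,0,-2,1],[-12.8,-14.3,2.1,0,0,-2,1],[-12.8,-14.3,2.1,0,0,-2,1],[-12.8,-14.3,2.1,0,0,-2,1]]}}

```text
time: 1.4
tcp_pos: [0.5294, 0.1896, 0.2099]
ee_rot: [-0.0, 0.004, 1.0, -0.0]
wrist_force: [0.1, -0.0, 0.2]
width: 0.0857
```

```bash
python3 - <<'E'
from h import *
from plant import bot
s=bot.snapshot("wrist"); st=bot.get_state(); pickle.dump((s,st),open("s1.pkl","wb"))
cv2.imwrite("pics/w1.png",s["img"][:,:,::-1])
E
```

```text
(no output)
```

View pics/w1.png

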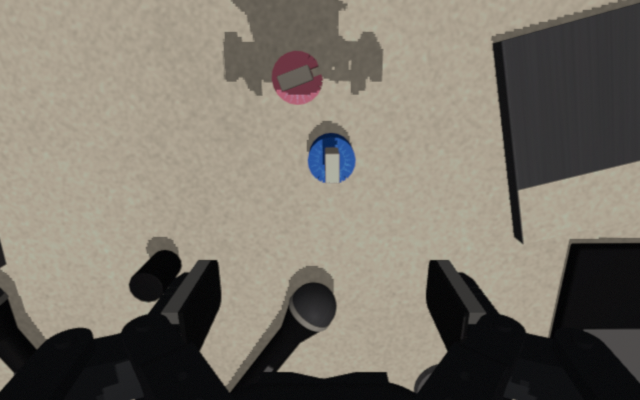

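```bash
python3 - <<'E'
from h import *
s,st=pickle.load(open("s1.pkl","rb"))
crop(s,290,120,370,200,7,"pics/w1c.png")
im=s["img"]; hsv=cv2.cvtColor(im,cv2.COLOR_RGB2HSV); H,S,V=[hsv[...,i] for i in range(3)]
m=((H>100)&(H<125)&(S>130)).astype(np.uint8); m[:120]=0;m[210:]=0;m[:,:290]=0;m[:,370:]=0
w=((S<60)&(V>165)).astype(np.uint8); w[:140]=0;w[190:]=0;w[:,:315]=0;w[:,345:]=0
c=max(cv2.findContours(w,cv2.RETR_EXTERNAL,cv2.CHAIN_APPROX_NONE)[0],key=cv2.contourArea)
print(cv2.minAreaRect(c))
P=cv2.boxPoints(cv2.minAreaRect(c)); W=np.array([ray(s,u,v,.06) for u,v in P]); print(P,W.round(4),W.mean(0))
E
```

```text
((329.5, 172.0), (34.0, 29.0), 90.0)
[[315. 155.]
 [344. 155.]
 [344. 189.]
 [315. 189.]] [[0.5093 0.1837 0.06  ]
 [0.5095 0.2079 0.06  ]
 [0.5392 0.2082 0.06  ]
 [0.5389 0.1833 0.06  ]] [0.52422088 0.19578911 0.06      ]
```

View pics/w1c.png

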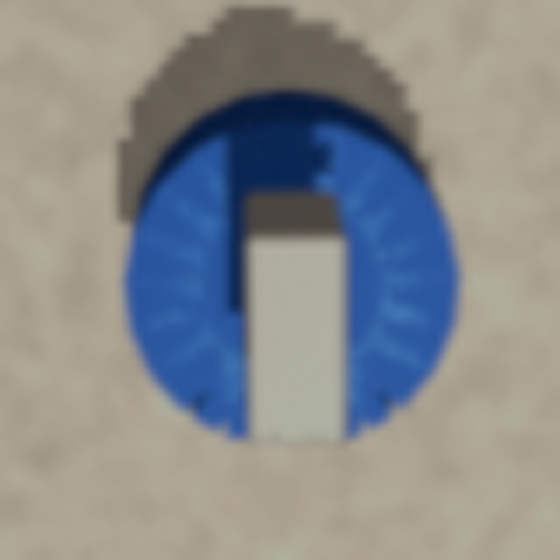

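The crop shows the blue pack with its white bar top between crop (248,238) and (348,440). The bar is nearly parallel to the image column axis. The notch is hidden behind the bar's lower end, on the +x side.

```bash
python3 - <<'E'
from h import *
from plant import bot
s,st=pickle.load(open("s1.pkl","rb"))
P=[(248,238),(346,238),(347,440),(249,440)]
W=np.array([ray(s,290+x/7-.43,120+y/7-.43,.06) for x,y in P]); print(W.round(4),W.mean(0))
e=(W[3]+W[2]-W[0]-W[1])/2; print(np.degrees(np.arctan2(e[1],e[0])),np.linalg.norm(e),np.linalg.norm(W[1]-W[0]))
# body circle: left/right extreme at shoulder
for x,y in [(126,280),(460,280)]: print(ray(s,290+x/7-.43,120+y/7-.43,.03))
im=s["img"]; w=im.min(2)
t=pickle.load(open("s0.pkl","rb"))["top"]; crop(t,232,175,272,215,14,"pics/t0p.png")
for x in np.linspace(310,350,1): pass
print(im[165,310:350].min(1)); print(im[180,310:350].min(1))
print(st["tcp_pos"],rot(st["ee_rot"]).as_matrix()[:,0])
E
```

```text
[[0.5082 0.1921 0.06  ]
 [0.5083 0.2038 0.06  ]
 [0.5332 0.204  0.06  ]
 [0.5331 0.192  0.06  ]] [0.52070048 0.19797016 0.06      ]
0.21955030034550982 0.024983977026285683 0.011667688623302823
[0.51957072 0.17607789 0.03      ]
[0.51995588 0.22014168 0.03      ]
[ 43  45  47  50  52  52  49  47  45  45  43  42  41  42  58 115 149 159
 160 160 160 160 160 160 161 161 161 160 152 111  55  43  44  49  52  55
  60  61  58  56]
[146 147 147 148 148 149 148 150 128  96  76  81  78  50  58 112 150 160
 161 161 161 161 161 161 161 161 162 161 153 112  68  85  97  96 119 146
 145 144 143 141]
[0.52836456 0.19146832 0.20991063] [-9.99991553e-01  4.01445568e-03  8.81577141e-04]
```

View pics/t0p.png

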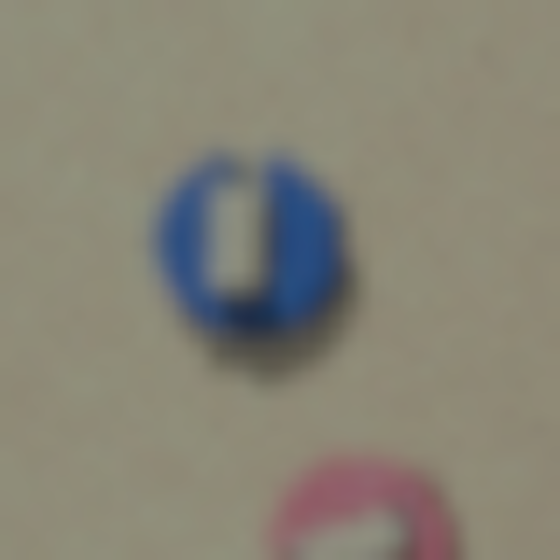

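Pack: axis at about (0.5205, 0.198), yaw about 0, notch facing +x (top view). Descending.

Emit:
{"api": "move_arm", "payload": {"targets": [[0.8,0.6,3,0,0,0,0.5],[0.8,0.6,6,0,0,0,0.5],[0.8,0.6,9,0,0,0,0.5],[0.8,0.6,11,0,0,0,0.5],[0.8,0.6,12,0,0,0,0.5],[0.8,0.6,12,0,0,0,0.5]]}}

```text
time: 1.95
tcp_pos: [0.5183, 0.1987, 0.0882]
ee_rot: [-0.002, 0.0, 1.0, -0.001]
wrist_force: [-0.7, -0.2, 0.2]
width: 0.0426
```

```bash
python3 - <<'E'
from h import *
from plant import bot
A=[]
for i in range(3):
    s=bot.snapshot("wrist"); st=bot.get_state(); A.append(st["tcp_pos"])
print(np.array(A).round(4),np.mean(A,0),st["width"]); pickle.dump((s,st),open("s2.pkl","wb"))
cv2.imwrite("pics/w2.png",s["img"][:,:,::-1])
E
```

```text
[[0.5196 0.1988 0.0899]
 [0.5205 0.1988 0.091 ]
 [0.5211 0.1987 0.0916]] [0.52039726 0.19877352 0.0908336 ] 0.04247082810721767
```

View pics/w2.png

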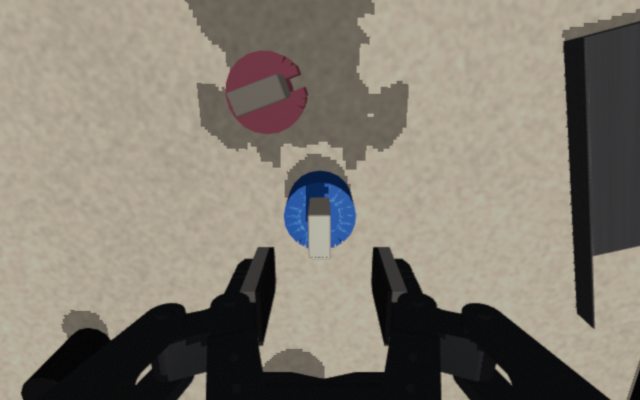

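The pack is at (320,215) between the jaws, with the bar about 3 px left of the jaw centre. I'll correct that slightly and go down.

```bash
python3 - <<'E'
from h import *
s,st=pickle.load(open("s2.pkl","rb"))
for u,v in [(309,216),(330,216),(309,259),(330,259)]: print(ray(s,u,v,.06).round(4))
print(ray(s,284.5,215,.03),ray(s,355.5,215,.03))
E
```

```text
[0.5088 0.1922 0.06  ]
[0.5089 0.2032 0.06  ]
[0.5339 0.1919 0.06  ]
[0.534  0.2033 0.06  ]
[0.51976685 0.17598146 0.03      ] [0.51992483 0.21951503 0.03      ]
```

Emit:
{"api": "move_arm", "payload": {"targets": [[0,-0.1,2,0,0,0,0.5],[0,-0.1,4,0,0,0,0.5],[0,-0.1,5,0,0,0,0.5],[0,-0.1,5.6,0,0,0,0.5],[0,-0.1,5.6,0,0,0,0.5],[0,-0.1,5.6,0,0,0,0.25],[0,-0.1,5.6,0,0,0,0.1],[0,-0.1,5.6,0,0,0,0.0]], "squeeze": 40}}

```text
time: 2.77
tcp_pos: [0.5212, 0.197, 0.0353]
ee_rot: [0.001, 0.001, 1.0, 0.0]
wrist_force: [0.0, -0.3, 2.7]
width: 0.0116
```

Emit:
{"api": "move_arm", "payload": {"targets": [[0,0,0,0,0,0,0],[0,0,0,0,0,0,0],[0,0,0,0,0,0,0]]}}

```text
time: 3.02
tcp_pos: [0.5212, 0.1971, 0.0353]
ee_rot: [0.001, 0.001, 1.0, 0.0]
wrist_force: [-1.6, -0.6, 7.2]
width: 0.0112
```

```bash
python3 - <<'E'
from h import *
from plant import bot
s=bot.snapshot("wrist"); st=bot.get_state(); print(st["tcp_pos"],st["width"],st["wrist_force"])
cv2.imwrite("pics/w3.png",s["img"][:,:,::-1])
E
```

```text
[0.52123829 0.19703618 0.03530341] 0.011162710730766717 [-1.86121335 -0.94743721  6.99768667]
```

View pics/w3.png

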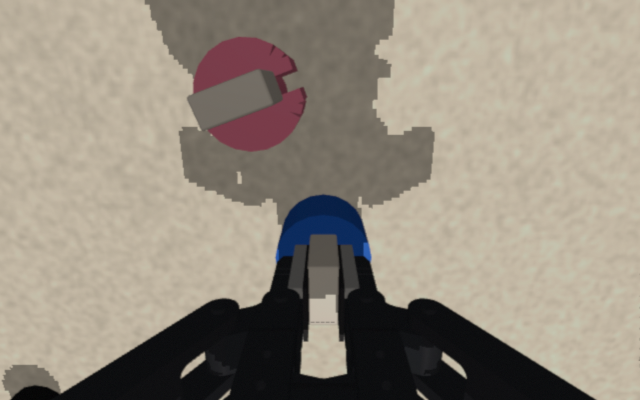

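Gripped: width 11 mm, the bar sits between the pads in the picture. I'll lift and look at the charger.

Emit:
{"api": "move_arm", "payload": {"targets": [[0,0,-2,0,0,0,0],[0,0,-5,0,0,0,0],[0,0,-9,0,0,0,0],[-1,-1,-13,0,0,0,0],[-3,-4,-15,0,0,0,0],[-5,-7.5,-16,0,0,0,0],[-7,-11,-16,0,0,0,0],[-9,-14.5,-16,0,0,0,0]]}}

```text
time: 3.73
tcp_pos: [0.6112, 0.0502, 0.1958]
ee_rot: [0.001, 0.001, 1.0, 0.0]
wrist_force: [0.5, 0.8, -1.8]
width: 0.0111
```

Emit:
{"api": "move_arm", "payload": {"targets": [[-1.5,-3.7,-1,0,0,0,0],[-3,-7.4,-2,0,0,0,0],[-4.5,-11.1,-2,0,0,0,0],[-6,-14.8,-2,0,0,0,0],[-7,-18.5,-2,0,0,0,0],[-8,-22,-2,0,0,0,0],[-9,-25,-2,0,0,0,0],[-9,-26.5,-2,0,0,0,0]]}}

```text
time: 4.4
tcp_pos: [0.6993, -0.2193, 0.2136]
ee_rot: [-0.0, 0.003, 1.0, -0.001]
wrist_force: [-1.1, -0.3, -2.1]
width: 0.011
```

Emit:
{"api": "move_arm", "payload": {"targets": [[0,0,0,0,0,0,0],[0,0,0,0,0,0,0],[0,0,0,0,0,0,0]]}}

```text
time: 4.65
tcp_pos: [0.6994, -0.2117, 0.214]
ee_rot: [-0.0, 0.001, 1.0, 0.001]
wrist_force: [0.0, 0.7, -0.6]
width: 0.0112
```

```bash
python3 - <<'E'
from h import *
from plant import bot
s=bot.snapshot("wrist"); st=bot.get_state(); print(st)
cv2.imwrite("pics/w4.png",s["img"][:,:,::-1]); pickle.dump((s,st),open("s4.pkl","wb"))
E
```

```text
{'time': 4.7, 'joint_positions': array([ 0.07105216,  0.61612776,  0.26198975,  1.33101247, -0.16200968,
        1.21566419,  1.91397433]), 'dq': array([-0.00963422, -0.00479426,  0.00139714, -0.00232259,  0.0013643 ,
       -0.00070923,  0.00316262]), 'effort': array([ 1.46228213e+00, -7.33569217e+01,  6.81007996e+00, -3.09872067e+01,
        1.14912030e-01, -6.14989272e-03, -2.74505910e-03]), 'tcp_pos': array([ 0.69961318, -0.21116029,  0.21419938]), 'ee_rot': array([-6.83217893e-05,  9.30073000e-05,  9.99999636e-01,  8.44903998e-04]), 'wrist_force': array([ 0.49357645,  0.6727217 , -1.40663114]), 'torque': array([ 0.03077298, -0.06329525, -0.01657384]), 'width': 0.010994280963962199}
```

View pics/w4.png

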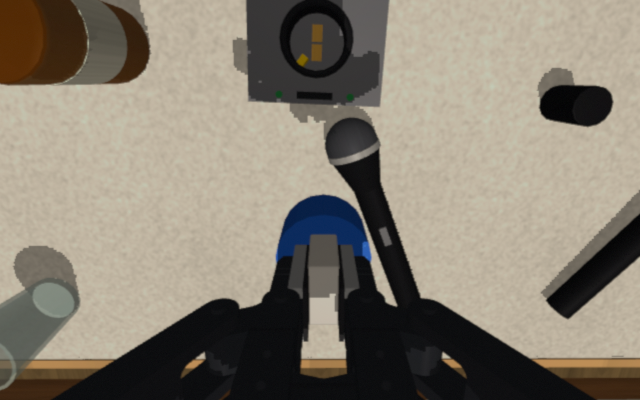

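Emit:
{"api": "move_arm", "payload": {"targets": [[2,-0.2,0,0,0,0,0],[4,-0.5,0,0,0,0,0],[5.5,-0.7,0,0,0,0,0],[6,-0.7,0,0,0,0,0],[6,-0.7,0,0,0,0,0],[6,-0.7,0,0,0,0,0],[6,-0.7,0,0,0,0,0],[6,-0.7,0,0,0,0,0]]}}

```text
time: 5.37
tcp_pos: [0.6404, -0.2197, 0.2141]
ee_rot: [0.0, 0.001, 1.0, 0.0]
wrist_force: [0.3, -0.1, -1.3]
width: 0.0115
```

```bash
python3 - <<'E'
from h import *
from plant import bot
s=bot.snapshot("wrist"); st=bot.get_state(); print(st["tcp_pos"],st["ee_rot"],s["rvec"],s["tvec"])
cv2.imwrite("pics/w5.png",s["img"][:,:,::-1]); pickle.dump((s,st),open("s5.pkl","wb"))
crop(s,230,10,420,210,4,"pics/w5c.png"); crop(s,240,150,400,350,3,"pics/w5d.png")
E
```

```text
[ 0.64018212 -0.21988827  0.21400509] [2.47538977e-05 7.85458583e-04 9.99999686e-01 1.01888205e-04] [-2.05792556 -2.0516822  -0.3221468 ] [ 0.21677183 -0.6438886   0.16926627]
```

View pics/w5.png

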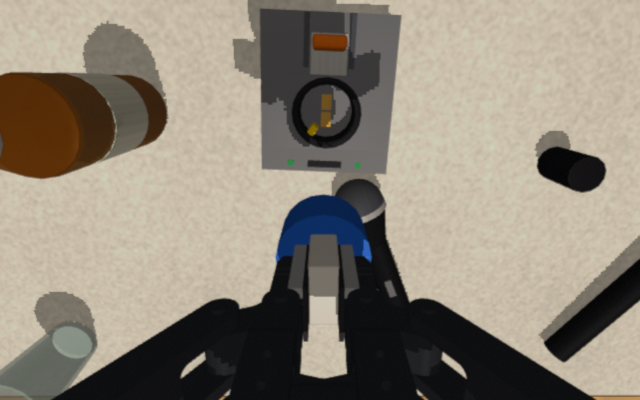

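View pics/w5d.png

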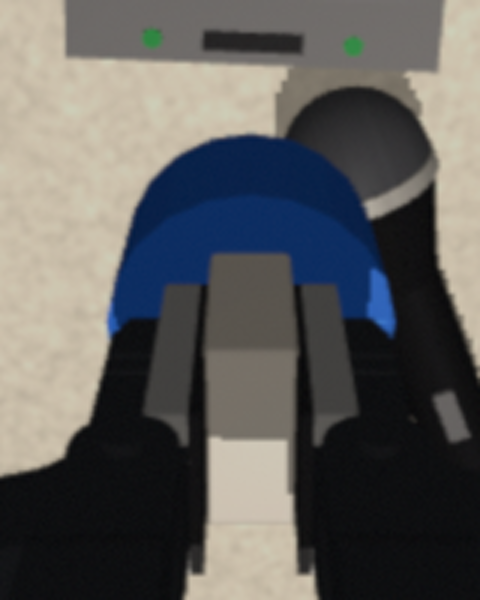

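View pics/w5c.png

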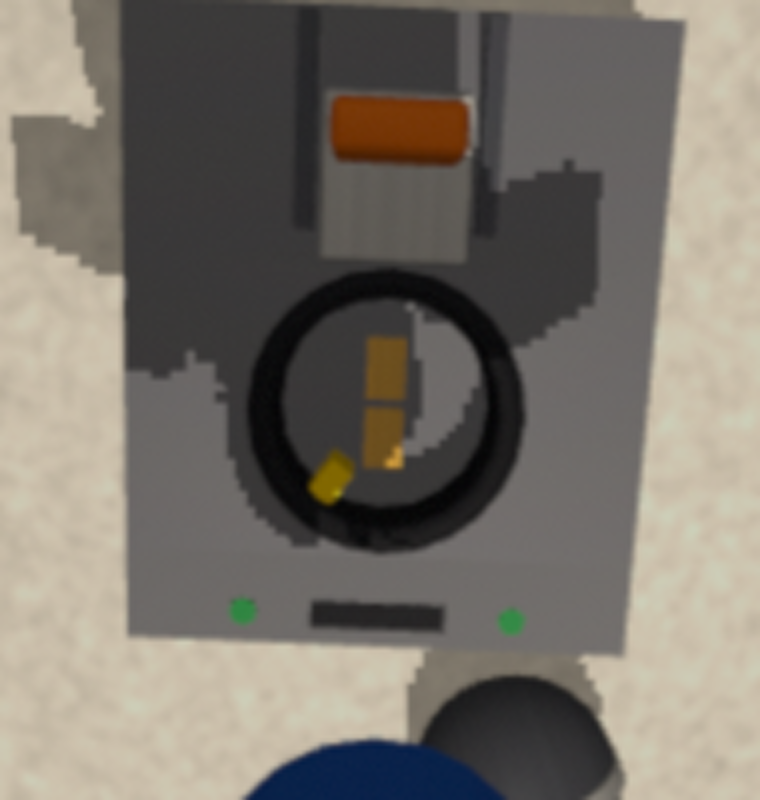

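```bash
python3 - <<'E'
from h import *
s,st=pickle.load(open("s5.pkl","rb"))
f=lambda x,y,z: ray(s,230+x/4-.4,10+y/4-.4,z)
L,Rr,T,B=[f(*p,.045) for p in [(249,410),(524,410),(387,268),(387,552)]]
print("mouth",L.round(4),Rr.round(4),T.round(4),B.round(4))
L,Rr,T,B=[f(*p,.0135) for p in [(283,410),(490,410),(387,298),(387,507)]]
print("floor",L.round(4),Rr.round(4),T.round(4),B.round(4))
# charger top corners
C=[f(*p,.045) for p in [(121,0),(684,20),(624,655),(128,634)]]
for c in C: print("corner",c.round(4))
# rib top: quad, approximate
for p in [(313,482),(345,452),(330,477)]: print("rib",f(*p,.037).round(4))
for p in [(333,97),(468,100),(330,160),(466,163)]: print("tab",f(*p,.073).round(4))
gray=cv2.cvtColor(s["img"],cv2.COLOR_RGB2GRAY)
hsv=cv2.cvtColor(s["img"],cv2.COLOR_RGB2HSV);m=((hsv[...,1]>200)&(hsv[...,0]>20)&(hsv[...,0]<35)).astype(np.uint8); m[:110]=0;m[150:]=0
v,u=np.nonzero(m); k=(u>295)&(u<325); print(u[k].mean(),v[k].mean(),k.sum())
crop(s,295,110,335,145,16,"pics/rib.png")
E
```

```text
mouth [ 0.587  -0.2453  0.045 ] [ 0.5871 -0.1864  0.045 ] [ 0.5581 -0.2157  0.045 ] [ 0.6177 -0.2157  0.045 ]
floor [ 0.5896 -0.2399  0.0135] [ 0.5897 -0.1911  0.0135] [ 0.5644 -0.2154  0.0135] [ 0.6125 -0.2154  0.0135]
corner [ 0.5078 -0.2682  0.045 ]
corner [ 0.5116 -0.1569  0.045 ]
corner [ 0.6413 -0.1622  0.045 ]
corner [ 0.6361 -0.2739  0.045 ]
rib [ 0.6034 -0.2322  0.037 ]
rib [ 0.5968 -0.225   0.037 ]
rib [ 0.6023 -0.2283  0.037 ]
tab [ 0.5286 -0.2259  0.073 ]
tab [ 0.5292 -0.2012  0.073 ]
tab [ 0.5394 -0.2266  0.073 ]
tab [ 0.5399 -0.2013  0.073 ]
312.1333333333333 129.53333333333333 90
```

View pics/rib.png

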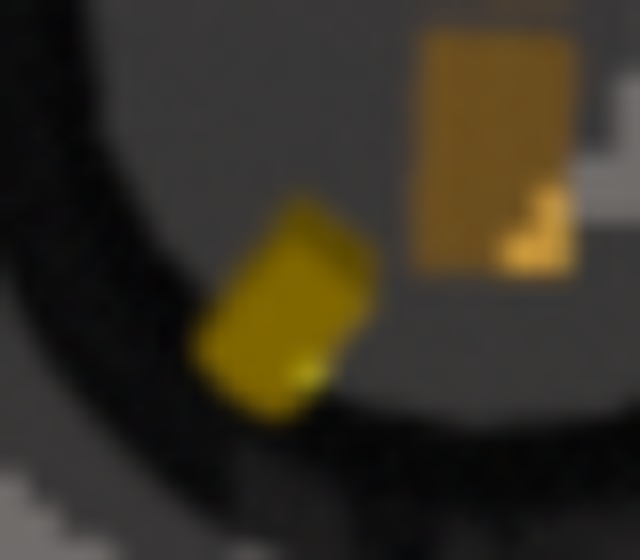

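```bash
python3 - <<'E'
from h import *
s,st=pickle.load(open("s5.pkl","rb"))
W=np.array([.5883,-.2157])
f=lambda x,y,z: ray(s,295+x/16-.47,110+y/16-.47,z)[:2]
for p in [(200,345),(270,420),(360,300),(290,225),(282,322)]:
    q=f(*p,.037); d=q-W; print(p,q.round(4),np.linalg.norm(d).round(4),np.degrees(np.arctan2(d[1],d[0])).round(1))
# long side directions
for a,b in [((200,345),(290,225)),((270,420),(365,295))]:
    d=f(*a,.037)-f(*b,.037); print("side",np.degrees(np.arctan2(d[1],d[0])))
# held pack
g=lambda x,y,z: ray(s,240+x/3-.33,150+y/3-.33,z)
z=st["tcp_pos"][2]
zt=z-.0353+.06; zs=zt-.03; zb=zt-.06
for p in [(206,438),(296,438),(206,523),(296,523)]: print("bar?",(g(*p,zt)-st["tcp_pos"]).round(4), (g(*p,zs)-st["tcp_pos"]).round(4))
for p in [(210,254),(292,254),(206,350),(298,350)]: print("bar2",(g(*p,zt)-st["tcp_pos"]).round(4),(g(*p,zs)-st["tcp_pos"]).round(4))
print("body top edge back", (g(250,195,zs)-st["tcp_pos"]).round(4),(g(250,135,zb)-st["tcp_pos"]).round(4))
E
```

```text
(200, 345) [ 0.6043 -0.2329] 0.0235 -47.1
(270, 420) [ 0.6084 -0.229 ] 0.0242 -33.5
(360, 300) [ 0.6018 -0.2239] 0.0158 -31.4
(290, 225) [ 0.5977 -0.2278] 0.0153 -52.3
(282, 322) [ 0.603  -0.2283] 0.0194 -40.6
side -37.70862704599726
side -37.827129143878096
bar? [-0.0003 -0.0047  0.0247] [ 0.0197 -0.0062 -0.0053]
bar? [-0.0003  0.0068  0.0247] [ 0.0197  0.0083 -0.0053]
bar? [ 0.0126 -0.0049  0.0247] [ 0.0359 -0.0064 -0.0053]
bar? [0.0127 0.0069 0.0247] [ 0.0359  0.0084 -0.0053]
bar2 [-0.026  -0.0039  0.0247] [-0.0125 -0.0051 -0.0053]
bar2 [-0.026   0.006   0.0247] [-0.0125  0.0073 -0.0053]
bar2 [-0.013  -0.0045  0.0247] [ 0.0038 -0.0059 -0.0053]
bar2 [-0.0129  0.0069  0.0247] [ 0.0038  0.0084 -0.0053]
body top edge back [-0.0221  0.001  -0.0053] [-0.0218  0.001  -0.0353]
```

The charger picture gives consistent well centres from the collar, the floor circle and the block corners: (0.588, -0.216), with charger yaw about -2.4°. The rib shows at crop (285,320) and points at about -39° in world axes. The latch is near 0. The held pack is centred on the tool to about 1 mm. I'll move over the well and turn.

Emit:
{"api": "move_arm", "payload": {"targets": [[1.5,0,0,0,0,6.5,0],[3.5,0.2,2,0,0,13,0],[5.2,0.3,4,0,0,20,0],[5.2,0.3,6,0,0,26,0],[5.2,0.3,8,0,0,33,0],[5.2,0.3,9,0,0,39,0],[5.2,0.3,9.4,0,0,39,0],[5.2,0.3,9.4,0,0,39,0]]}}

```text
time: 6.08
tcp_pos: [0.5873, -0.2169, 0.1191]
ee_rot: [-0.001, 0.333, 0.943, -0.0]
wrist_force: [0.3, 0.3, -0.7]
width: 0.0114
```

Emit:
{"api": "move_arm", "payload": {"targets": [[0,0,0,0,0,0,0],[0,0,0,0,0,0,0],[0,0,0,0,0,0,0],[0,0,0,0,0,0,0]]}}

```text
time: 6.42
tcp_pos: [0.5879, -0.2177, 0.1211]
ee_rot: [0.001, 0.335, 0.942, 0.0]
wrist_force: [0.6, -0.7, -0.8]
width: 0.011
```

```bash
python3 - <<'E'
from h import *
from plant import bot
t=bot.snapshot("top");sc=bot.snapshot("scene");s=bot.snapshot("wrist"); st=bot.get_state(); print(st)
print(np.degrees(np.arctan2(*rot(st["ee_rot"]).as_matrix()[[1,0],0])))
cv2.imwrite("pics/w6.png",s["img"][:,:,::-1]); pickle.dump((s,st,t,sc),open("s6.pkl","wb"))
crop(sc,200,140,300,230,6,"pics/sc6.png")
E
```

```text
{'time': 6.5667, 'joint_positions': array([-0.00663367,  0.54470179,  0.40124684,  1.72582815, -0.25696729,
        0.92246433,  1.38649944]), 'dq': array([-0.00202972,  0.00280844,  0.00068449,  0.00191874, -0.00170108,
       -0.00138926, -0.00183619]), 'effort': array([ 1.74173538e-02, -6.20105481e+01,  7.73731381e+00, -2.59391212e+01,
        1.42385773e-02, -1.90315805e-03,  9.39716294e-03]), 'tcp_pos': array([ 0.5875858 , -0.21755393,  0.12070071]), 'ee_rot': array([3.37314443e-04, 3.34891918e-01, 9.42256482e-01, 1.03550668e-04]), 'wrist_force': array([ 0.1176122 ,  0.78708049, -1.50817272]), 'torque': array([ 0.02508101, -0.00031967, -0.02336778]), 'width': 0.011116623529099201}
140.86805924536145
```

View pics/w6.png

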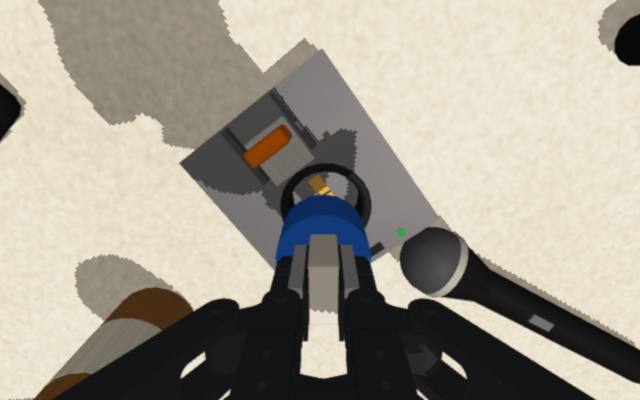

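View pics/sc6.png

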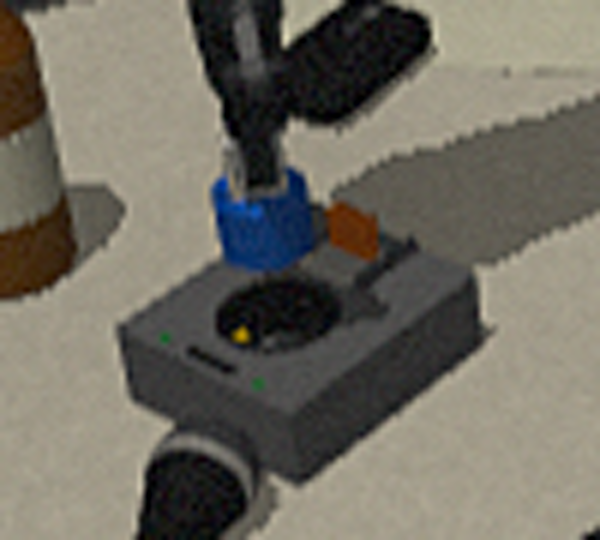

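```bash
python3 - <<'E'
from h import *
s,st,t,sc=pickle.load(open("s6.pkl","rb"))
crop(sc,225,160,265,195,16,"pics/sc6b.png"); crop(s,240,140,410,330,4,"pics/w6c.png")
E
```

```text
(no output)
```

View pics/sc6b.png

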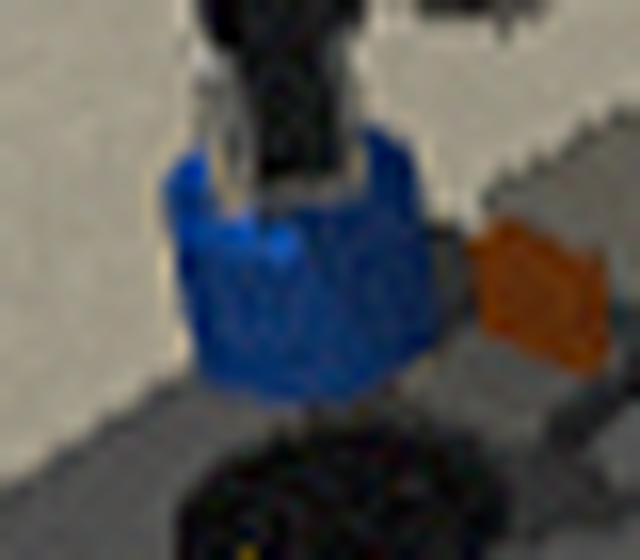

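View pics/w6c.png

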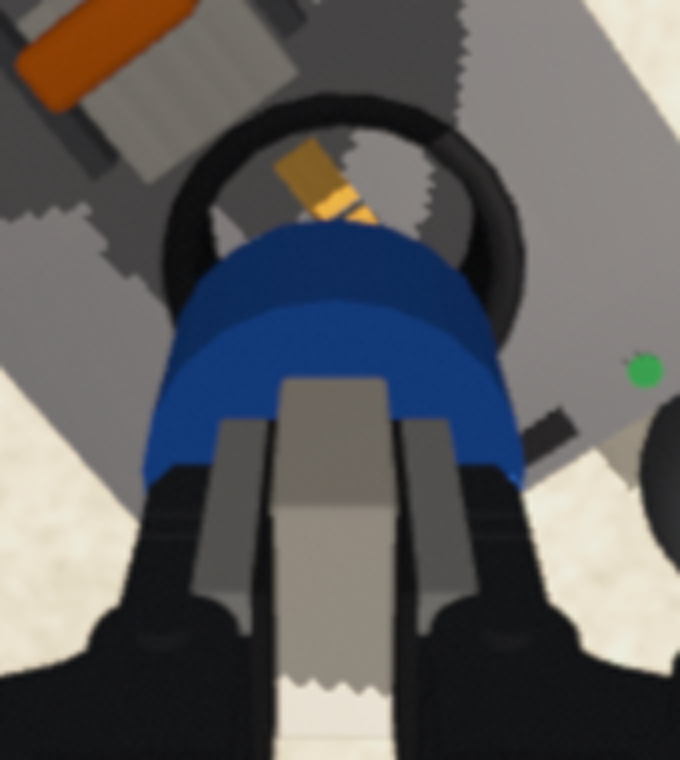

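```bash
python3 - <<'E'
from h import *
from scipy.optimize import least_squares
s,st,t,sc=pickle.load(open("s6.pkl","rb"))
r=rot(st["ee_rot"])
def fit(P,z,R0):
    W=np.array([ray(s,240+x/4-.4,140+y/4-.4,z)[:2] for x,y in P])
    q=least_squares(lambda c:np.hypot(*(W-c).T)-R0,W.mean(0)+r.as_matrix()[:2,0]*-.02).x
    return q,(np.hypot(*(W-q).T)-R0).round(4)
z=st["tcp_pos"][2]; zs=z-.0353+.03
print("well",fit([(163,262),(180,190),(220,137),(280,102),(345,92),(410,104),(468,142),(508,195),(524,260),(500,350)],.045,.0295))
print("shoulder",fit([(180,383),(230,328),(280,307),(335,299),(390,307),(445,328),(495,380)],zs,.022))
print("foot",fit([(180,320),(210,275),(260,238),(335,219),(405,235),(460,275),(490,320)],zs-.03,.022))
print(st["tcp_pos"],r.as_matrix()[:,:2])
E
```

```text
well (array([ 0.58781694, -0.21607107]), array([-0.0002, -0.0001,  0.0001,  0.0002,  0.0001,  0.0001, -0.0003,
       -0.0001,  0.    ,  0.0003]))
shoulder (array([ 0.58731436, -0.21711451]), array([-0.0005,  0.0002,  0.0001,  0.0001, -0.0001,  0.0002, -0.0004]))
foot (array([ 0.58733788, -0.21746415]), array([ 0.0003, -0.0001, -0.0001,  0.0001, -0.0001, -0.0001,  0.0003]))
[ 0.5875858  -0.21755393  0.12070071] [[-7.75694578e-01  6.31108092e-01]
 [ 6.31108232e-01  7.75694785e-01]
 [-5.66316878e-04  4.21070338e-04]]
```

Residual offset is about 1.3 mm, mostly along tool y. I'll correct it and come down to just above the mouth.

Emit:
{"api": "move_arm", "payload": {"targets": [[0,0.1,1.5,0,0,0,0],[0,0.1,2.8,0,0,0,0],[0,0.1,3.5,0,0,0,0],[0,0.1,3.6,0,0,0,0],[0,0.1,3.6,0,0,0,0],[0,0.1,3.6,0,0,0,0],[0,0.1,3.6,0,0,0,0],[0,0.1,3.6,0,0,0,0]], "squeeze": 25}}

```text
time: 7.23
tcp_pos: [0.5884, -0.2168, 0.0849]
ee_rot: [0.001, 0.335, 0.942, 0.0]
wrist_force: [-0.9, -0.7, -0.5]
width: 0.0109
```

```bash
python3 - <<'E'
from h import *
from plant import bot
from scipy.optimize import least_squares
s=bot.snapshot("wrist"); st=bot.get_state(); print(st["tcp_pos"],st["wrist_force"],st["torque"])
crop(s,240,140,410,330,4,"pics/w7c.png"); pickle.dump((s,st),open("s7.pkl","wb"))
E
```

```text
[ 0.58837168 -0.21677851  0.08484292] [ 0.53156357  0.33133313 -0.79825053] [ 0.03552508 -0.01625653 -0.05752077]
```

View pics/w7c.png

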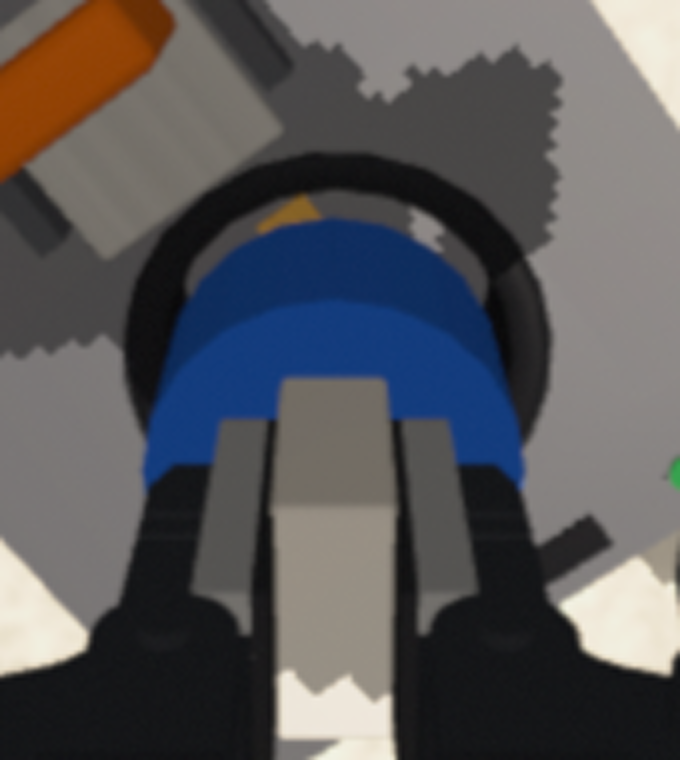

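```bash
python3 - <<'E'
from h import *
from scipy.optimize import least_squares
s,st=pickle.load(open("s7.pkl","rb"))
r=rot(st["ee_rot"])
def fit(P,z,R0):
    W=np.array([ray(s,240+x/4-.4,140+y/4-.4,z)[:2] for x,y in P])
    q=least_squares(lambda c:np.hypot(*(W-c).T)-R0,W.mean(0)+r.as_matrix()[:2,0]*-.02).x
    return q,(np.hypot(*(W-q).T)-R0).round(4)
z=st["tcp_pos"][2]; zs=z-.0353+.03
a=fit([(126,342),(150,265),(195,202),(250,168),(335,152),(420,165),(490,205),(530,260),(551,345)],.045,.0295)
b=fit([(180,383),(230,328),(280,307),(335,299),(390,307),(445,328),(495,380)],zs,.022)
c=fit([(180,320),(210,275),(260,238),(335,219),(405,235),(460,275),(490,320)],zs-.03,.022)
print(a,b,c,sep="\n"); d=a[0]-c[0]; print("move tool x,y mm",(r.inv().apply([*d,0])*1000).round(2))
E
```

```text
(array([ 0.58794167, -0.21573261]), array([ 0.0002, -0.0004,  0.0001,  0.0001, -0.0002, -0.    ,  0.0003,
       -0.    , -0.0001]))
(array([ 0.5880418 , -0.21633737]), array([-0.0005,  0.0002,  0.0001,  0.0001, -0.0001,  0.0002, -0.0004]))
(array([ 0.5880718 , -0.21669768]), array([ 0.0003, -0.0001, -0.0001,  0.0001, -0.0001, -0.0001,  0.0003]))
move tool x,y mm [ 0.71  0.67 -0.  ]
```

Emit:
{"api": "move_arm", "payload": {"targets": [[0.05,0.06,0.0,0,0,0,0],[0.05,0.06,0.2,0,0,0,0],[0.05,0.06,0.4,0,0,0,0],[0.05,0.06,0.6,0,0,0,0],[0.05,0.06,0.8,0,0,0,0],[0.05,0.06,0.9,0,0,0,0],[0.05,0.06,0.9,0,0,0,0]]}}

```text
time: 7.87
tcp_pos: [0.5878, -0.2158, 0.0748]
ee_rot: [-0.0, 0.335, 0.942, -0.0]
wrist_force: [-0.0, -0.1, -1.2]
width: 0.011
```

It's in the mouth with no contact. Next I'll feel for the rib.

Emit:
{"api": "move_arm", "payload": {"targets": [[0,0,0.1,0,0,0,0],[0,0,0.2,0,0,0,0],[0,0,0.25,0,0,0,0],[0,0,0.3,0,0,0,0],[0,0,0.3,0,0,0,0]]}}

```text
time: 8.28
tcp_pos: [0.588, -0.2158, 0.0722]
ee_rot: [-0.0, 0.335, 0.942, 0.0]
wrist_force: [-0.4, -0.6, -1.3]
width: 0.011
```

Emit:
{"api": "move_arm", "payload": {"targets": [[0,0,0.05,0,0,0,0],[0,0,0.1,0,0,0,0],[0,0,0.15,0,0,0,0],[0,0,0.2,0,0,0,0],[0,0,0.2,0,0,0,0]]}}

```text
time: 8.7
tcp_pos: [0.588, -0.2158, 0.0702]
ee_rot: [-0.0, 0.335, 0.942, 0.0]
wrist_force: [-0.1, -0.0, -1.6]
width: 0.0113
```

Emit:
{"api": "move_arm", "payload": {"targets": [[0,0,0.05,0,0,0,0],[0,0,0.1,0,0,0,0],[0,0,0.15,0,0,0,0],[0,0,0.2,0,0,0,0],[0,0,0.25,0,0,0,0],[0,0,0.3,0,0,0,0],[0,0,0.3,0,0,0,0]]}}

```text
time: 9.28
tcp_pos: [0.588, -0.2158, 0.0672]
ee_rot: [-0.0, 0.335, 0.942, 0.0]
wrist_force: [0.1, 0.6, -0.9]
width: 0.011
```

No resistance 5 mm below rib level, so the notch is over the rib. Continuing down.

Emit:
{"api": "move_arm", "payload": {"targets": [[0,0,0.1,0,0,0,0],[0,0,0.25,0,0,0,0],[0,0,0.4,0,0,0,0],[0,0,0.55,0,0,0,0],[0,0,0.7,0,0,0,0],[0,0,0.8,0,0,0,0],[0,0,0.8,0,0,0,0]]}}

```text
time: 9.87
tcp_pos: [0.5879, -0.2158, 0.059]
ee_rot: [-0.0, 0.335, 0.942, -0.0]
wrist_force: [-0.3, 0.3, -1.0]
width: 0.0113
```

Emit:
{"api": "move_arm", "payload": {"targets": [[0,0,0.1,0,0,0,0],[0,0,0.25,0,0,0,0],[0,0,0.4,0,0,0,0],[0,0,0.55,0,0,0,0],[0,0,0.65,0,0,0,0],[0,0,0.75,0,0,0,0],[0,0,0.75,0,0,0,0]]}}

```text
time: 10.45
tcp_pos: [0.5879, -0.2158, 0.0515]
ee_rot: [-0.0, 0.335, 0.942, 0.0]
wrist_force: [-1.0, -0.5, -0.9]
width: 0.0109
```

Emit:
{"api": "move_arm", "payload": {"targets": [[0,0,0.05,0,0,0,0],[0,0,0.1,0,0,0,0],[0,0,0.13,0,0,0,0],[0,0,0.16,0,0,0,0],[0,0,0.2,0,0,0,0],[0,0,0.2,0,0,0,0]]}}

```text
time: 10.95
tcp_pos: [0.588, -0.2159, 0.0497]
ee_rot: [-0.0, 0.335, 0.942, 0.0]
wrist_force: [0.7, 0.1, -1.4]
width: 0.0116
```

Emit:
{"api": "move_arm", "payload": {"targets": [[0,0,0.03,0,0,0,0],[0,0,0.06,0,0,0,0],[0,0,0.08,0,0,0,0],[0,0,0.1,0,0,0,0],[0,0,0.1,0,0,0,0]]}}

```text
time: 11.37
tcp_pos: [0.588, -0.2158, 0.0489]
ee_rot: [-0.0, 0.335, 0.942, 0.0]
wrist_force: [-0.6, 0.2, 0.9]
width: 0.0112
```

```bash
python3 - <<'E'
from h import *
from plant import bot
s=bot.snapshot("wrist");sc=bot.snapshot("scene"); st=bot.get_state(); print(st["tcp_pos"],st["wrist_force"],st["torque"])
crop(s,240,100,440,330,3,"pics/w8c.png"); crop(sc,200,140,300,230,6,"pics/sc8.png")
E
```

```text
[ 0.58803877 -0.21588865  0.04890089] [-1.2647517   0.06013416  0.71817745] [0.08334793 0.22301951 0.01078613]
```

View pics/w8c.png

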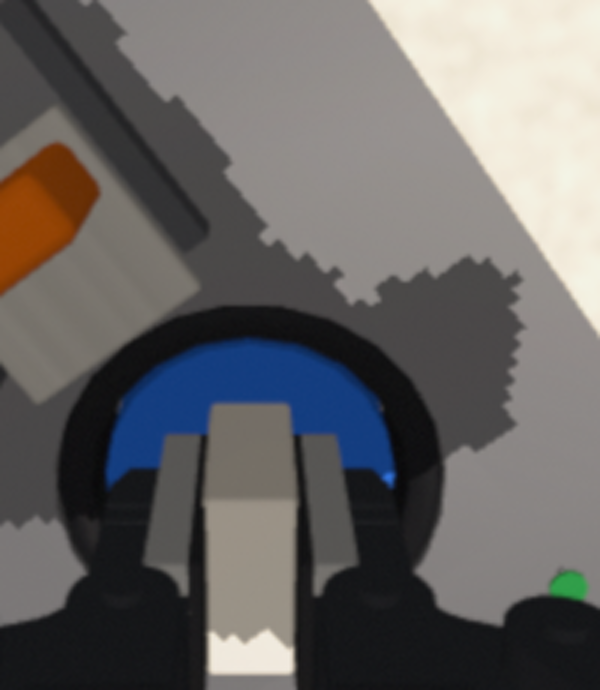

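View pics/sc8.png

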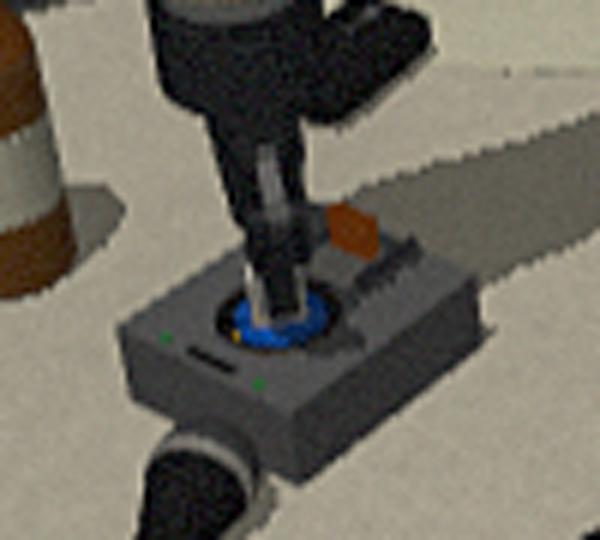

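The pack has sunk into the collar. The blue shoulder sits level with the charger top, yellow shows at the notch, and Fz has gone from -1.4 N to about +0.8 N, so its weight is on the floor. I'll release with a small opening and rise.

Emit:
{"api": "move_arm", "payload": {"targets": [[0,0,0,0,0,0,0.2],[0,0,0,0,0,0,0.2],[0,0,0,0,0,0,0.22],[0,0,0,0,0,0,0.22],[0,0,-1,0,0,0,0.22],[0,0,-3,0,0,0,0.22],[0,0,-6,0,0,0,0.22],[0,0,-9,0,0,0,0.22]]}}

```text
time: 12.13
tcp_pos: [0.5874, -0.2158, 0.1398]
ee_rot: [-0.001, 0.335, 0.942, -0.0]
wrist_force: [-0.1, -0.9, 0.5]
width: 0.0187
```

```bash
python3 - <<'E'
from h import *
from plant import bot
s=bot.snapshot("wrist");s=bot.snapshot("wrist");s=bot.snapshot("wrist"); st=bot.get_state(); print(st["tcp_pos"],st["wrist_force"],st["width"])
cv2.imwrite("pics/w9.png",s["img"][:,:,::-1]); pickle.dump((s,st),open("s9.pkl","wb"))
E
```

```text
[ 0.58977492 -0.21670729  0.14229878] [-0.89245868  0.02102411  0.00848235] 0.018912298627494897
```

View pics/w9.png

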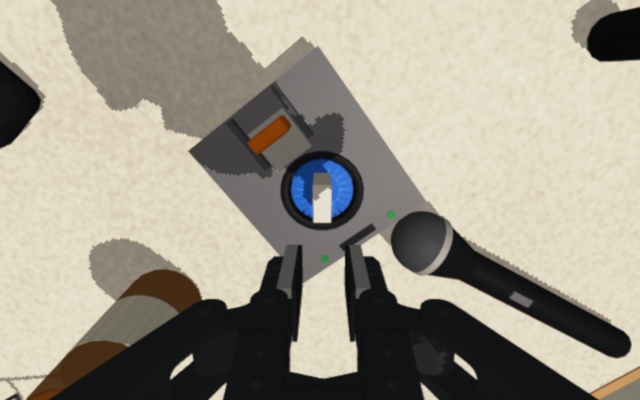

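The pack sits in the well with its bar at image (322,195), collar concentric, latch still open. Now I'll go behind the latch tab with the fingers shut.

```bash
python3 - <<'E'
from h import *
from plant import bot
s=bot.snapshot("top");st=bot.get_state();print(st["tcp_pos"])
st["tcp_pos"]=np.array([.588,-.2158,.139])
print(delta(st,[.5121,-.2126,.12],np.radians(177.6)))
E
```

```text
[ 0.58867859 -0.21600405  0.14036816]
(array([ 6.09, -4.55,  1.88]), array([  0.04,   0.15, -36.75]))
```

Emit:
{"api": "move_arm", "payload": {"targets": [[1,-0.8,0,0,0,-6,0],[2.5,-1.9,0,0,0,-12,0],[4,-3,0,0,0,-18,0],[5.5,-4.1,0,0,0,-24,0],[6.1,-4.55,0.5,0,0,-30,0],[6.1,-4.55,1,0,0,-36.7,0],[6.1,-4.55,1.9,0,0,-36.7,0],[6.1,-4.55,1.9,0,0,-36.7,0]]}}

```text
time: 13.0
tcp_pos: [0.5108, -0.2121, 0.1176]
ee_rot: [-0.002, 0.023, 1.0, 0.001]
wrist_force: [-1.0, 0.8, 0.6]
width: -0.0002
```

Emit:
{"api": "move_arm", "payload": {"targets": [[0,0,0,0,0,0,0],[0,0,0,0,0,0,0],[0,0,0,0,0,0,0]]}}

```text
time: 13.25
tcp_pos: [0.5123, -0.2126, 0.1197]
ee_rot: [-0.0, 0.022, 1.0, -0.0]
wrist_force: [1.3, -0.6, 0.7]
width: 0.0002
```

```bash
python3 - <<'E'
from h import *
from plant import bot
s=bot.snapshot("scene");s2=bot.snapshot("wrist");st=bot.get_state();print(st["tcp_pos"],st["wrist_force"],st["width"])
cv2.imwrite("pics/w10.png",s2["img"][:,:,::-1]); crop(s,200,140,300,230,6,"pics/sc10.png")
print(delta(st,[.5121,-.2126,.057],np.radians(177.6)))
E
```

```text
[ 0.51229184 -0.21258773  0.1198708 ] [-0.09711064  0.00529389 -1.11273923] -0.0001292129592228729
(array([ 0.02, -0.  ,  6.29]), array([-0.01,  0.01, -0.09]))
```

View pics/w10.png

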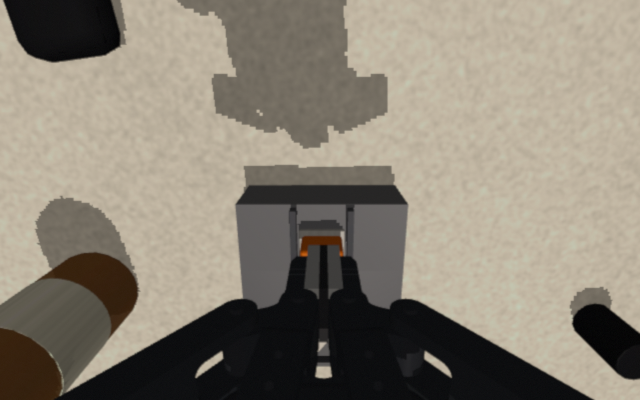

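View pics/sc10.png

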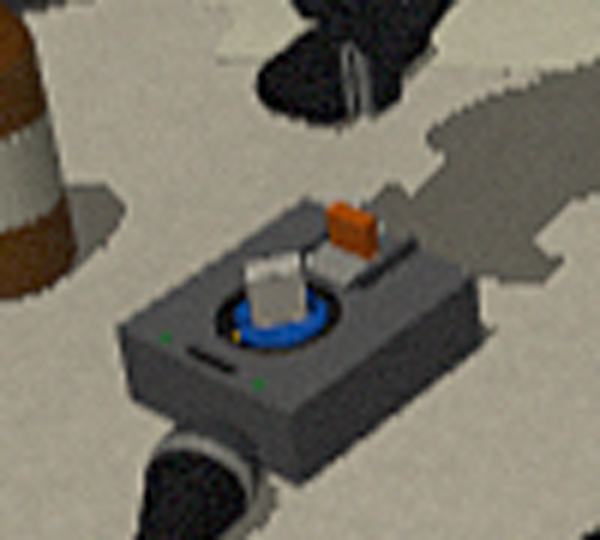

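Picture: the shut fingers are over the flat top just behind the orange tab (322,245), and the pack is home in the scene view. Descending.

Emit:
{"api": "move_arm", "payload": {"targets": [[0,0,2,0,0,0,0],[0,0,4,0,0,0,0],[0,0,5.2,0,0,0,0],[0,0,6,0,0,0,0],[0,0,6.1,0,0,0,0],[0,0,6.1,0,0,0,0],[0,0,6.1,0,0,0,0]]}}

```text
time: 13.93
tcp_pos: [0.5125, -0.2129, 0.0595]
ee_rot: [0.0, 0.021, 1.0, -0.0]
wrist_force: [0.6, -0.6, 0.1]
width: 0.0003
```

Emit:
{"api": "move_arm", "payload": {"targets": [[-0.1,0,0,0,0,0,0],[-0.2,0,0,0,0,0,0],[-0.35,0,0,0,0,0,0],[-0.5,0,0,0,0,0,0],[-0.65,0,0,0,0,0,0],[-0.8,0,0,0,0,0,0],[-0.8,0,0,0,0,0,0]]}}

```text
time: 14.52
tcp_pos: [0.52, -0.213, 0.0588]
ee_rot: [-0.0, 0.021, 1.0, 0.0]
wrist_force: [-0.0, 0.5, 0.0]
width: 0.0001
```

Emit:
{"api": "move_arm", "payload": {"targets": [[-0.1,0,0,0,0,0,0],[-0.2,0,0,0,0,0,0],[-0.3,0,0,0,0,0,0],[-0.4,0,0,0,0,0,0],[-0.5,0,0,0,0,0,0],[-0.6,0,0,0,0,0,0],[-0.6,0,0,0,0,0,0]]}}

```text
time: 15.1
tcp_pos: [0.5262, -0.2133, 0.0587]
ee_rot: [0.0, 0.021, 1.0, -0.0]
wrist_force: [-1.6, -0.9, -0.5]
width: -0.0003
```

```bash
python3 - <<'E'
from h import *
from plant import bot
s=bot.snapshot("scene");st=bot.get_state();print(st["tcp_pos"],st["wrist_force"])
crop(s,200,140,300,230,6,"pics/sc11.png")
E
```

```text
[ 0.52613393 -0.21324527  0.05865975] [-1.22757149 -0.09962022 -0.67999403]
```

View pics/sc11.png

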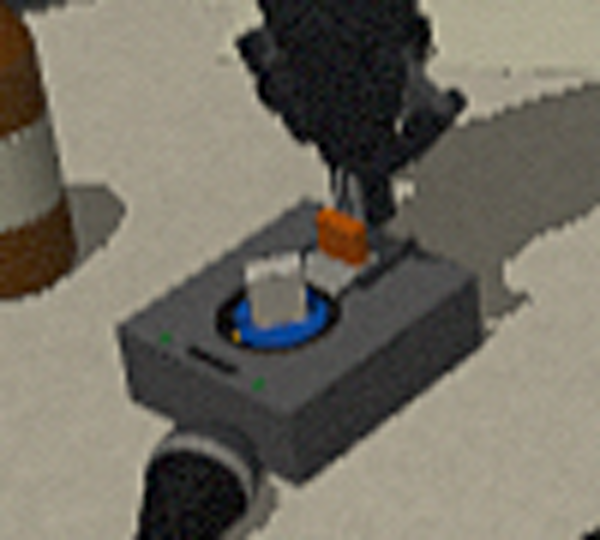

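The tab is moving: scene crop (352,230) → (342,238), with about 2 N of friction. I'll keep pushing in small steps.

Emit:
{"api": "move_arm", "payload": {"targets": [[-0.1,0,0,0,0,0,0],[-0.2,0,0,0,0,0,0],[-0.3,0,0,0,0,0,0],[-0.4,0,0,0,0,0,0],[-0.4,0,0,0,0,0,0]]}}

```text
time: 15.57
tcp_pos: [0.5302, -0.2134, 0.0587]
ee_rot: [0.0, 0.021, 1.0, -0.0]
wrist_force: [-1.6, -0.3, -0.9]
width: 0.0002
```

Emit:
{"api": "move_arm", "payload": {"targets": [[-0.1,0,0,0,0,0,0],[-0.15,0,0,0,0,0,0],[-0.2,0,0,0,0,0,0],[-0.2,0,0,0,0,0,0]]}}

```text
time: 15.9
tcp_pos: [0.5321, -0.2135, 0.0587]
ee_rot: [0.0, 0.021, 1.0, 0.0]
wrist_force: [-1.1, 0.4, -0.9]
width: -0.0001
```

Emit:
{"api": "move_arm", "payload": {"targets": [[-0.05,0,0,0,0,0,0],[-0.1,0,0,0,0,0,0],[-0.15,0,0,0,0,0,0],[-0.15,0,0,0,0,0,0]]}}

```text
time: 16.23
tcp_pos: [0.5336, -0.2136, 0.0587]
ee_rot: [-0.0, 0.021, 1.0, 0.0]
wrist_force: [-1.7, -0.2, -1.2]
width: -0.0001
```

```bash
python3 - <<'E'
from h import *
from plant import bot
s=bot.snapshot("scene");st=bot.get_state();print(st["tcp_pos"],st["wrist_force"])
crop(s,200,140,300,230,6,"pics/sc12.png")
E
```

```text
[ 0.53358233 -0.21356585  0.05874147] [-1.92442654 -0.56626616 -0.94007477]
```

View pics/sc12.png

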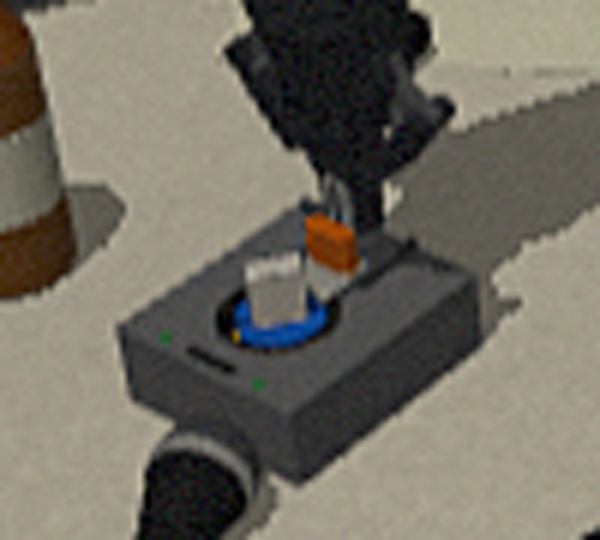

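Still moving and no stop felt yet. I'll advance in half-millimetre steps until the end stop shows as a force rise.

Emit:
{"api": "move_arm", "payload": {"targets": [[-0.05,0,0,0,0,0,0],[-0.1,0,0,0,0,0,0],[-0.1,0,0,0,0,0,0]]}}

```text
time: 16.53
tcp_pos: [0.5336, -0.2136, 0.0587]
ee_rot: [-0.001, 0.022, 1.0, 0.0]
wrist_force: [-4.1, 0.1, 1.9]
width: 0.0
```

Emit:
{"api": "move_arm", "payload": {"targets": [[-0.05,0,0,0,0,0,0],[-0.1,0,0,0,0,0,0],[-0.1,0,0,0,0,0,0]]}}

```text
time: 16.78
tcp_pos: [0.5336, -0.2136, 0.0587]
ee_rot: [-0.002, 0.022, 1.0, 0.0]
wrist_force: [-8.5, 1.4, 5.3]
width: 0.0
```

The end stop is reached: no more travel, and force rising. Backing off, lifting clear and checking.

Emit:
{"api": "move_arm", "payload": {"targets": [[0.4,0,0,0,0,0,0],[1,0,0,0,0,0,0],[1.2,0,-2,0,0,0,0],[1.2,0,-5,0,0,0,0],[0.5,0,-8,0,0,0,0],[-2.5,0,-11,0,0,0,0],[-5.5,0,-13,0,0,0,0],[-8,0,-14,0,0,0,0]]}}

```text
time: 17.45
tcp_pos: [0.6189, -0.2174, 0.2035]
ee_rot: [0.004, 0.021, 1.0, -0.001]
wrist_force: [0.5, 0.1, 0.7]
width: -0.0002
```

Emit:
{"api": "move_arm", "payload": {"targets": [[-3,0,0,0,0,0,0],[-5,0,0,0,0,0,0],[-5,0,0,0,0,0,0],[-5,0,0,0,0,0,0],[-5,0,0,0,0,0,0]]}}

```text
time: 17.87
tcp_pos: [0.6647, -0.2194, 0.1985]
ee_rot: [-0.0, 0.022, 1.0, -0.0]
wrist_force: [-0.6, 0.9, -0.6]
width: 0.0003
```

```bash
python3 - <<'E'
from h import *
from plant import bot
w=bot.snapshot("wrist");sc=bot.snapshot("scene");t=bot.snapshot("top");st=bot.get_state();print(st["time"],st["tcp_pos"],st["wrist_force"])
pickle.dump((w,sc,t,st),open("s13.pkl","wb"))
cv2.imwrite("pics/w13.png",w["img"][:,:,::-1]);cv2.imwrite("pics/sc13.png",sc["img"][:,:,::-1]);cv2.imwrite("pics/t13.png",t["img"][:,:,::-1])
hsv=cv2.cvtColor(w["img"],cv2.COLOR_RGB2HSV);m=((hsv[...,0]>3)&(hsv[...,0]<15)&(hsv[...,1]>180)&(hsv[...,2]>90)).astype(np.uint8);m[:,:250]=0;m[:,400:]=0
c=max(cv2.findContours(m,0,1)[0],key=cv2.contourArea);x,y,ww,h=cv2.boundingRect(c);print(x,y,ww,h)
for v in (y,y+h): print(ray(w,x+ww/2,v,.073).round(4))
crop(w,240,30,420,230,3,"pics/w13c.png")
E
```

```text
18.0167 [ 0.66455504 -0.21954793  0.19910003] [0.0073637  0.43283863 0.578407  ]
304 17 36 14
[ 0.5441 -0.214   0.073 ]
[ 0.5529 -0.2144  0.073 ]
```

View pics/w13c.png

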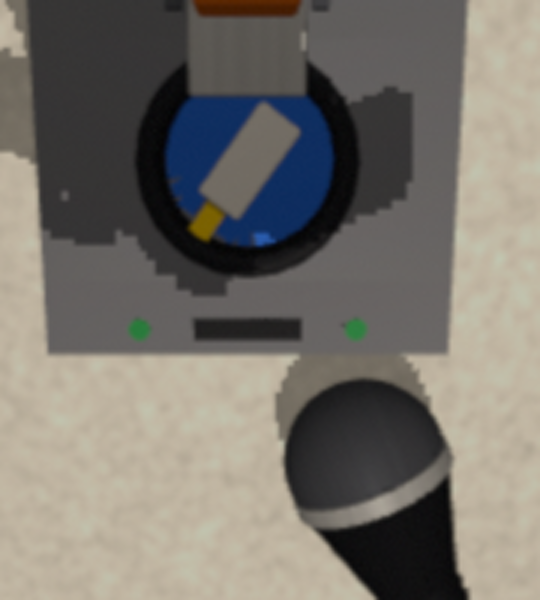

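View pics/sc13.png

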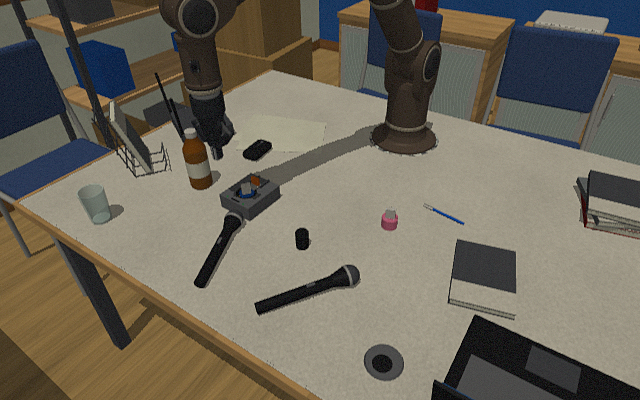

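The wrist picture shows the plate over the pack's edge, the yellow rib in the notch at crop (207,222) and the pack flush in the collar. The tab is now at x≈0.549, 39–40 mm from the well, which reads about 0.015 on the latch. All bystanders look unmoved and the arm is clear.

```bash
python3 -c "
from plant import bot
print(bot.finish_job())"
```

```text
the job is handed in; nothing more can be done
None
```

The blue pack is home in the charger with the latch closed over it, and I handed the job in after about 18 s of robot time. No verdict was reported back.

- **Insertion:** I could see the rib in the wrist picture, pointing about 39° clockwise from straight ahead of the robot. I turned the pack to that angle before lowering, so no search was needed. It passed rib level with no resistance and touched the floor with about 2 N.
- **Latch:** With the fingers shut, I pushed the tab from behind (about 2 N of friction) until it stopped moving. I then let go and lifted clear.
- **Last checks:**
  - The rib sits in the notch and the pack is flush and centred in the collar.
  - The plate covers the pack's edge, and the tab is 39–40 mm from the well's centre, so the latch reads about 0.015.
  - The arm is touching nothing, and the other objects look unmoved in the scene picture, though I did not measure their positions.

No check failed or disagreed beyond 1–2 mm scatter in position readings and vision offsets. The force at the end stop reached 8.5 N in the last reading before I backed off.

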